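Close the badge-shell jig: cover onto its locating pins, pressed home and held

TASK

The pressing jig is loaded with a badge shell, so close it up: pick the loose metal cover up by its grip bar, feel with it over the jig until it drops onto the two locating pins that it hides, then press it down against the spring until it lies flush on the jig base. Finish like that, still holding the cover pressed down; do not let go. Leave the shell in its nest and do not disturb the things around.

Things in the scene. Friction and masses are not known exactly. Their poses are not given: they have to be found in the camera images.
- cover: Loose cover: steel-grey plate 74 (its x) by 124 (its y) by 20 mm thick, 0.2 to 0.42 kg, black grip bar on top. Origin: centre of the plate's flat underside, z up. A round boss, 51 mm across, stands 3 mm out of the underside; the cover starts level on it (origin 3 mm above the bench). It fits the pins either end round; it starts within 0.6 rad of parallel to the jig.
- grip (a point): Middle of the cover's grip bar, 42 mm above the cover's origin, with its axes. The bar is 18 mm wide (x, the way to grip it), 70 mm long (y) and reaches from 20 to 52 mm above the cover's origin.
- hole_round (a point): Mouth, in the cover's underside and unseen from above, of a round blind hole of 12.5 mm, 15 mm deep, with a 2 mm chamfer; at y = -47 mm, x = 0 of the cover.
- hole_slot (a point): Mouth, in the cover's underside, of the other blind hole: 12.5 mm in x, 15.5 mm in y, 15 mm deep, with a 2 mm chamfer; at y = +47 mm, x = 0 of the cover.
- jig: Jig fixed to the bench: steel-grey base plate 84 (its x) by 136 (its y) by 22 mm high. Origin: centre of its underside, on the bench, z up. Two upright pins stand out of its top face on the middle line x = 0, and in the middle is a round bore of 60 mm with a sprung platen. Either the jig or the cover may be the nearer one to the robot.
- pin_a (a point): Tip of the jig's pin at y = -47 mm, 13.5 mm above the jig's top face. Steel, 10 mm in diameter, tapered to 7 mm over the last 2.5 mm.
- pin_b (a point): Tip of the other pin, the same, at y = +47 mm.
- nest (a point): Centre of the bore, level with the jig's top face, 22 mm above the jig's origin. With the cover dropped on the pins, its origin lies about 6 mm above this point, and pressed fully home on it.
- platen (a joint): Travel (m) of the round sprung platen in the bore: 0 at rest, growing downward. The spring takes 6 N to start and 1 N more per mm; with the cover flush on the base it reads about 0.006 and pushes up with about 12 N, less the cover's weight. It springs back when let go.
- shell: Plain round badge shell, 56 mm across, 6 mm thick, loose in the bore on the platen; its top stands about 3.5 mm above the jig's top face. Origin: centre of its underside.
- pin_tub: Bystander: open round tub, 64 mm across, 47 mm high, at the back. Origin under its centre.
- tape_roll: Bystander: roll of tape lying flat, 56 mm across, 16 mm high, at the back. Origin under its centre.
- film_stack: Bystander: low stack of round film discs, 67 mm across, 16 mm high, at the front edge of the bench. Origin under its centre.

How it is judged:
By the outcome, as a careful person would: the job done as asked, in the order asked, and still so for the second after the job is handed in, while the arm keeps its last pose, push and grip.
It also fails if it takes over 32 s, if anything falls off the work surface, if the arm or the gripper's body presses on something with over 40 N, if the wrist force passes 120 N, or if a joint passes its speed limit or range.

ROBOT

A 6-joint arm with a two-finger parallel gripper is mounted at the origin on a cart in front of the work surface, level with it; the furniture and walls round the work are solid. World frame = base frame: x ahead of the robot, y to its left, z up, the work surface at z = 0. Lengths are in m, angles in rad, forces in N, time in s.
With the tool pointing down it reaches from about 0.275 to 0.825 m from the base axis. Payload 4.9 kg.
Tool frame: the origin (TCP) lies on the centre line of the jaws, within the pads' length; the fingertips stand 17 mm ahead of it and the grasp point (between the pads) lies 2 mm behind it; z points along the fingers, y is the line along which they close (so a half turn about z gives the same grasp; the last joint's range is limited). The gripper opens to 85 mm and grips with 20 to 120 N. Pads are 22 mm wide; open, the fingers measure 114 mm over their backs; the gripper's body (76 mm by 85 mm) begins 54 mm behind the grasp point. The pads swing forward as they close: fully open they stand 13 mm farther back than shut.
Start: joints at [1.093, 0.326, -0.193, 1.052, 0, 1.437], TCP at [0.185, 0.518, 0.248] pointing down, gripper open.
Joint ranges: [-2.65, 2.65], [-0.97, 1.79], [-1.3, 1.35], [-1.93, 2.1], [-1.47, 1.37], [-3.14, 3.14]. Speed limits (rad/s): [2.57, 2.57, 3.14, 3.14, 3.14, 3.14].

INTERFACE

Orientations are given as a rotation vector (axis times angle).
In Python, from rig import get_obs, viewer, order gives the robot as it stands. The module is installed in compiled form; this text tells all that it offers.
- The arm moves only by the tool play_rows, never from a script. Its argument "increments" is a list of rows, each an object of numbers: "gripper": the opening, from -1 (shut) to 1 (fully open); "dx", "dy", "dz": the shift along the tool's x, y, z in cm; "ax", "ay", "az": the turn, a rotation vector about the tool's x, y, z in rad. A call has 1 to 20 rows; each row is the pose to reach, as a shift and turn from the pose commanded when the call began, along the tool's axes at that moment; what a row does not reach only later rows make up. A row lasts 1/12 s, in which the tool goes at most 41.7 mm and 7.16 degrees, less where a joint would pass 70% of its speed; a pose out of reach is approached as far as the arm can. A call with a gripper value outside its range is refused whole. The fingers move at their own pace and stop on an object; "grip_force" is the grip in N (left out, the last holds). Time passes only in rows, so rows that repeat a pose let the fingers close. It gives the time, the measured TCP pose, the force, the opening and the grip force at its end, in the units of the state.
- get_obs(): the state, without advancing time (a new reading comes with each control period).
- viewer.grab_frame(name): name is "side" or "top" or "wrist"; returns a dict with "frame" (480x640x3 uint8, blue, green, red), "range_z" (480x640 float32, m along the optical axis (not along the pixel's ray), 0 where there is no reading), "vfov" (degrees; the focal length in pixels is half the picture's height over the tangent of half this angle, whatever the lens; pixels are square), "cx", "cy" (the principal point, pixels), "k1" (the pictures are not rectified: a ray, as slopes to the right and down, at radius r is drawn at 1 + k1 r^2 times it, then the intrinsics apply), "pose" (4x4, takes a point from camera to world coordinates); the wrist camera has in their place "T_tool_cam" (4x4, takes a point from camera to tool coordinates, whose origin is the TCP and whose axes are the flange's). Camera axes: x right, y up, looking along -z (the intrinsics and any distortion apply to the point x, -y, -z); pixel columns grow to the right and rows downward; lengths in m; the calibration is good to about 2 mm. A picture is of the moment at which its call begins: read the wrist's pose just before it.
- order.finish_job(): hands the job in; it is judged then, once.
The state is a dict: "time_s": time; "joint_positions": joint angles; "joint_velocities": joint speeds; "joint_torque": joint torques, N m; "tcp_pos": TCP position; "orientation": TCP orientation; "contact_force": force on the tool from outside, world axes, zero at the start; "moment": the same for the moment, N m; "grip_width": finger opening in m; "gripper_force": force on a finger pad.
Only numpy, scipy, OpenCV 4.12 (cv2) and the standard library are available. Lean on these libraries where they do the work, as an engineer would, in place of code of your own. Each camera call takes 0.05 s, during which the arm holds its last target. There are 200 camera calls.

## Working session

There is one attempt and no reset: what is moved stays moved. The work goes in short steps, Python scripts to look and compute and a tool call to move; the robot and the scene stay as the last step left them, time stands still between calls to the robot, and variables do not carry over. Pictures are saved under pics/ and viewed, at most 10 in all, crops included, and the job is handed in when it is done.

Besides the shell and the picture viewer there is one more tool, called after ">>>" as a command line: name --argument value ..., lists and objects as JSON in quotes. play_rows: Moves the arm, as the interface text tells. Its arguments: {"type":"object","properties":{"increments":{"type":"array"},"grip_force":{"type":"number"}},"required":["increments"]}

```bash
mkdir -p pics; cat > h.py <<'E'
import numpy as np, cv2
from rig import get_obs, viewer, order
def grab(n,save=None):
    o=get_obs(); f=viewer.grab_frame(n)
    if save: cv2.imwrite(save,f["frame"])
    return o,f
def pts(f,T=None):
    "world point per pixel (480x640x3)"
    T=f["pose"] if T is None else T
    fl=240/np.tan(np.radians(f["vfov"])/2)
    K=np.array([[fl,0,f["cx"]],[0,fl,f["cy"]],[0,0,1]])
    v,u=np.mgrid[0:480,0:640]
    p=np.stack([u,v],-1).reshape(-1,1,2).astype(float)
    s=cv2.undistortPoints(p,K,np.array([f["k1"],0,0,0,0.])).reshape(480,640,2)
    d=f["range_z"]
    P=np.stack([s[...,0]*d,-s[...,1]*d,-d],-1)
    W=P@T[:3,:3].T+T[:3,3]; W[d==0]=np.nan
    return W
def tool():
    o=get_obs(); T=np.eye(4); T[:3,:3]=cv2.Rodrigues(np.array(o["orientation"],float))[0]; T[:3,3]=o["tcp_pos"]; return T
E
python3 - <<'E'
from h import *
o,f=grab("top","pics/top.png"); W=pts(f); np.save("top.npy",W)
print(o); print(f["vfov"],f["k1"],f["pose"])
o,g=grab("side","pics/side.png"); np.save("side.npy",pts(g)); print(g["pose"])
E
```

```text
{'time_s': 0.0, 'joint_positions': array([ 1.09280265e+00,  3.26939062e-01, -1.93592546e-01,  1.05198004e+00,
        2.25625446e-06,  1.43662661e+00]), 'joint_velocities': array([-0.00162711, -0.00205795, -0.00150997, -0.00081446, -0.00247979,
       -0.00036935]), 'joint_torque': array([-1.43627927e-03, -4.43395400e+01,  2.62444496e+01,  1.54770864e-02,
       -3.49202037e-04, -8.08202230e-06]), 'tcp_pos': array([0.18511755, 0.51732793, 0.24750113]), 'orientation': array([-5.37332170e-01, -3.09477158e+00,  2.56769335e-03]), 'contact_force': array([-0.56425835, -0.83437544,  0.1520966 ]), 'moment': array([ 0.0130065 , -0.01830664, -0.00046938]), 'gripper_force': 0.0, 'grip_width': 0.08527468605728711}
48.54224683047907 -0.14860477769591604 [[ 0.02277546  0.99811416 -0.0570035   0.50865592]
 [-0.99972681  0.0224386  -0.00654265  0.06536803]
 [-0.00525124  0.05713694  0.99835254  0.9514123 ]
 [ 0.          0.          0.          1.        ]]
[[-0.99871037 -0.00842738  0.05006571  0.60226366]
 [ 0.04924112 -0.40096711  0.91476811  0.91081506]
 [ 0.01236561  0.91605369  0.40086498  0.42616193]
 [ 0.          0.          0.          1.        ]]
```

View pics/top.png

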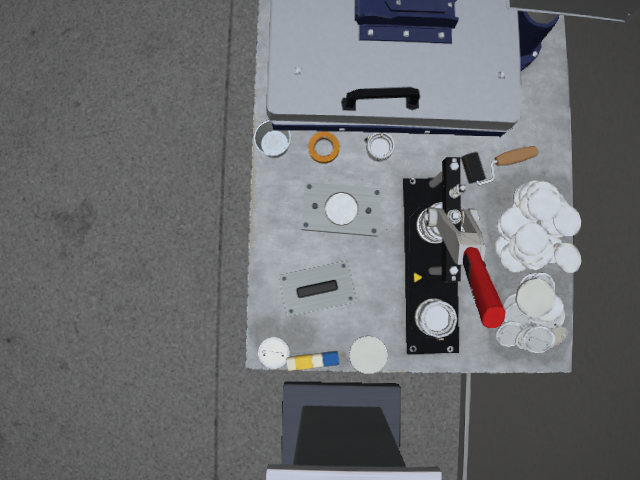

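View pics/side.png

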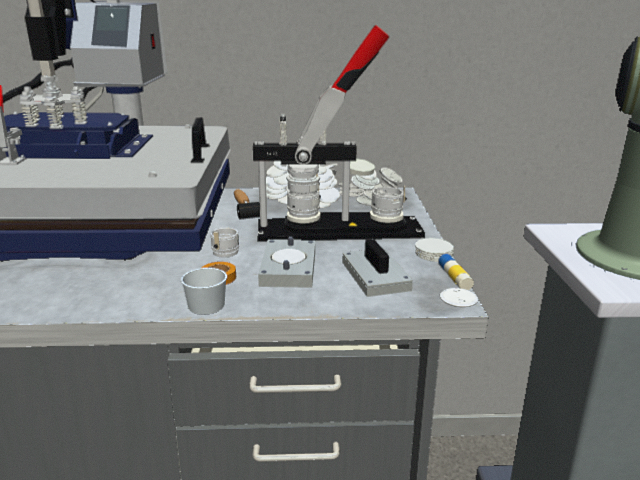

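The top view shows the jig (shell at 341,208; pins near 313,206 and 369,211), the cover below it (bar at 317,289), and the lever press to the right. The side view agrees: the cover is nearer to the robot.

```bash
python3 - <<'E'
from h import *
W=np.load("top.npy"); I=cv2.imread("pics/top.png")
def box(r,zlo,zhi,name):
    x0,x1,y0,y1=r; m=np.zeros((480,640),bool); m[y0:y1,x0:x1]=1
    with np.errstate(invalid='ignore'): m&=(W[...,2]>zlo)&(W[...,2]<zhi)
    n,l,s,c=cv2.connectedComponentsWithStats(m.astype(np.uint8))
    for i in range(1,n):
        if s[i,4]<3: continue
        P=W[l==i]; (cx,cy),(w,h),a=cv2.minAreaRect((P[:,:2]*1000).astype(np.float32))
        print(name,s[i,4],"mean",P.mean(0).round(4),"rect",round(cx,1),round(cy,1),round(w,1),round(h,1),round(a,1))
print("bench z",np.nanmedian(W[240:260,290:370,2]))
box((270,365,255,320),.010,.033,"cover"); box((270,365,255,320),.038,.08,"bar")
box((295,390,180,240),.015,.03,"jig"); box((295,390,180,240),.029,.05,"pins")
S=np.load("side.npy")
print("side bench", np.nanmedian(S[290:310,260:320,2]))
m=np.zeros((480,640),bool); m[235:275,360:392]=1
m&=(S[...,2]>.04)&(S[...,2]<.07); P=S[m]; print("bar side",P.mean(0), cv2.minAreaRect((P[:,:2]*1000).astype(np.float32)))
m=np.zeros((480,640),bool); m[235:272,265:312]=1
m&=(S[...,2]>.029)&(S[...,2]<.045)
n,l,s,c=cv2.connectedComponentsWithStats(m.astype(np.uint8))
for i in range(1,n): print("pin side",s[i,4],S[l==i].mean(0),c[i])
# shell circle by brightness
for (u,v) in [(341,208),(317,289),(313,206),(369,211)]: print(u,v,W[v,u],I[v,u])
cv2.imwrite("pics/c.png",cv2.resize(I[170:325,260:400],None,fx=5,fy=3.8,interpolation=cv2.INTER_CUBIC)[:600])
E
```

```text
bench z -0.0015182451221518178
cover 2534 mean [0.4818 0.0747 0.0214] rect 481.7 75.1 74.4 122.7 13.7
bar 440 mean [0.4818 0.0757 0.0527] rect 481.6 75.8 18.1 69.9 13.5
jig 3559 mean [0.6223 0.0362 0.0211] rect 622.8 36.2 136.4 84.6 86.4
pins 24 mean [0.6249 0.0832 0.0337] rect 625.0 83.2 8.8 7.0 1.5
pins 23 mean [ 0.6192 -0.0104  0.0332] rect 619.4 -10.6 7.4 7.2 5.0
side bench 0.0002947124245961108
bar side [0.48184403 0.08625758 0.05069298] ((481.08746337890625, 79.42341613769531), (18.13290786743164, 69.266845703125), 13.183196067810059)
pin side 29 [ 0.61811054 -0.00797057  0.03298296] [290.34482759 239.55172414]
pin side 30 [0.62445499 0.08537119 0.03347242] [285.63333333 262.63333333]
341 208 [0.62261668 0.0359574  0.02527867] [218 211 205]
317 289 [0.48132377 0.07437816 0.05699019] [65 63 64]
313 206 [0.62386393 0.08484463 0.03466655] [89 78 74]
369 211 [ 0.61712382 -0.0122234   0.03670351] [91 79 75]
```

View pics/c.png

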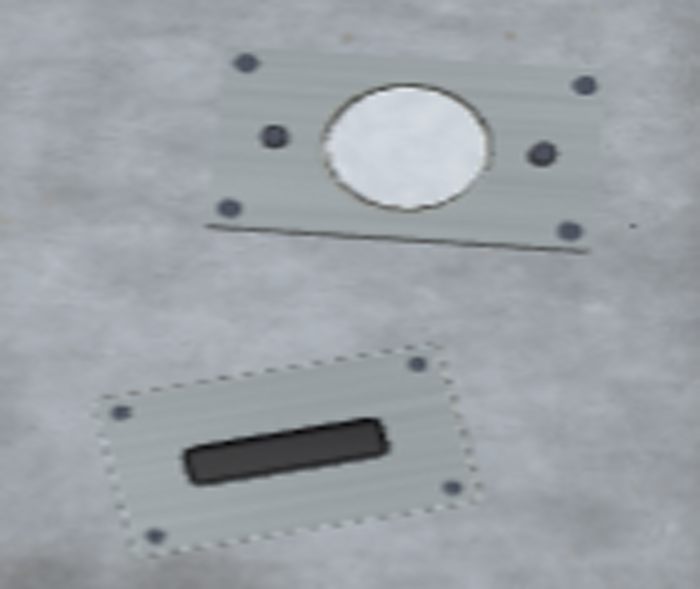

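The crop shows the cover and jig outlines clean; they match the stated sizes within about 1.5 mm. Cover is at (0.482, 0.075), yaw 13.6°; jig at (0.622, 0.036), yaw -3.6°.

```bash
cat >> h.py <<'E'
from scipy.spatial.transform import Rotation as Ro
def plan(p,yaw):
    "increments to TCP p, tool y at world angle yaw(deg), pointing down"
    T=tool(); y=np.array([np.cos(np.radians(yaw)),np.sin(np.radians(yaw)),0]); z=np.array([0,0,-1.])
    R=np.stack([np.cross(y,z),y,z],1)
    print("d cm",(T[:3,:3].T@(np.array(p)-T[:3,3])*100).round(2),"turn",Ro.from_matrix(T[:3,:3].T@R).as_rotvec().round(4),"cur y yaw",np.degrees(np.arctan2(T[1,1],T[0,1])).round(2))
E
python3 -c "
from h import *
plan([.4818,.0752,.13],13.6)
W=np.load('top.npy'); W=W[np.isfinite(W[...,0])]
m=(abs(W[:,0]-.622)<.12)&(W[:,1]>-.12)&(W[:,1]<.16)
for a in range(-12,16,2):
  q=W[m&(W[:,1]>a/100)&(W[:,1]<a/100+.02)]; print(a,q[:,2].max().round(3))
"
```

```text
d cm [-42.84 -31.61  11.8 ] turn [-1.500e-03  6.000e-04  9.896e-01] cur y yaw 70.3
-12 0.329
-10 0.176
-8 0.18
-6 0.135
-4 0.141
-2 0.139
0 0.142
2 0.139
4 0.139
6 0.139
8 0.141
10 0.139
12 0.14
14 0.139
```

>>> play_rows --increments '[{"gripper":0.2,"dx":-42.8,"dy":-31.6,"dz":0,"az":0.99},{"gripper":0.2,"dx":-42.8,"dy":-31.6,"dz":0,"az":0.99},{"gripper":0.2,"dx":-42.8,"dy":-31.6,"dz":0,"az":0.99},{"gripper":0.2,"dx":-42.8,"dy":-31.6,"dz":0,"az":0.99},{"gripper":0.2,"dx":-42.8,"dy":-31.6,"dz":0,"az":0.99},{"gripper":0.2,"dx":-42.8,"dy":-31.6,"dz":0,"az":0.99},{"gripper":0.2,"dx":-42.8,"dy":-31.6,"dz":4,"az":0.99},{"gripper":0.2,"dx":-42.8,"dy":-31.6,"dz":4,"az":0.99},{"gripper":0.2,"dx":-42.8,"dy":-31.6,"dz":8,"az":0.99},{"gripper":0.2,"dx":-42.8,"dy":-31.6,"dz":8,"az":0.99},{"gripper":0.2,"dx":-42.8,"dy":-31.6,"dz":11.8,"az":0.99},{"gripper":0.2,"dx":-42.8,"dy":-31.6,"dz":11.8,"az":0.99},{"gripper":0.2,"dx":-42.8,"dy":-31.6,"dz":11.8,"az":0.99},{"gripper":0.2,"dx":-42.8,"dy":-31.6,"dz":11.8,"az":0.99},{"gripper":0.2,"dx":-42.8,"dy":-31.6,"dz":11.8,"az":0.99},{"gripper":0.2,"dx":-42.8,"dy":-31.6,"dz":11.8,"az":0.99},{"gripper":0.2,"dx":-42.8,"dy":-31.6,"dz":11.8,"az":0.99},{"gripper":0.2,"dx":-42.8,"dy":-31.6,"dz":11.8,"az":0.99}]'

```text
validation failed for argument at $.in...
```

```bash
python3 - <<'E'
from h import *
o,f=grab("wrist","pics/w1.png"); T=tool(); W=pts(f,T@f["T_tool_cam"])
print(o["time_s"],o["tcp_pos"],o["contact_force"],o["grip_width"]); print(f["T_tool_cam"].round(3))
def comp(zlo,zhi,mn,xr):
    with np.errstate(invalid='ignore'): m=(W[...,2]>zlo)&(W[...,2]<zhi)&(W[...,0]>xr[0])&(W[...,0]<xr[1])
    n,l,s,c=cv2.connectedComponentsWithStats(m.astype(np.uint8))
    for i in range(1,n):
        if s[i,4]>mn:
            P=W[l==i]; r=cv2.minAreaRect((P[:,:2]*1000).astype(np.float32)); print(zlo,s[i,4],c[i].round(),P.mean(0).round(4),np.round(np.r_[r[0],r[1],r[2]],1))
comp(.045,.06,100,(.4,.56)); comp(.012,.03,500,(.4,.56)); comp(.03,.042,60,(.56,.7)); comp(.012,.042,500,(.56,.7))
plan([.4818,.0752,.044],13.6)
E
```

```text
0.1 [0.18515146 0.51737742 0.24757611] [-0.18216916  0.45657407  0.35699977] 0.08548415186896524
[[-0.002  0.95   0.313  0.082]
 [ 1.     0.002  0.001 -0.001]
 [ 0.     0.313 -0.95  -0.126]
 [ 0.     0.     0.     1.   ]]
0.012 557 [115. 471.] [0.4448 0.1224 0.0199] [454.1 114.5  50.6  38.1  12.7]
d cm [-42.84 -31.61  20.4 ] turn [-1.300e-03  5.000e-04  9.896e-01] cur y yaw 70.3
```

View pics/w1.png

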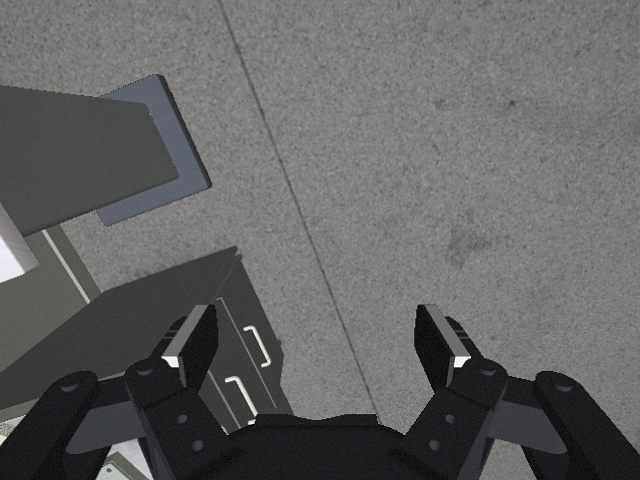

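The move was refused, so the arm hasn't moved and the wrist view shows only the floor. I'll retry with every key in each row.

>>> play_rows --increments '[{"gripper":0.2,"dx":-42.8,"dy":-31.6,"dz":0.0,"ax":0.0,"ay":0.0,"az":0.99},{"gripper":0.2,"dx":-42.8,"dy":-31.6,"dz":0.0,"ax":0.0,"ay":0.0,"az":0.99},{"gripper":0.2,"dx":-42.8,"dy":-31.6,"dz":0.0,"ax":0.0,"ay":0.0,"az":0.99},{"gripper":0.2,"dx":-42.8,"dy":-31.6,"dz":0.0,"ax":0.0,"ay":0.0,"az":0.99},{"gripper":0.2,"dx":-42.8,"dy":-31.6,"dz":0.0,"ax":0.0,"ay":0.0,"az":0.99},{"gripper":0.2,"dx":-42.8,"dy":-31.6,"dz":0.0,"ax":0.0,"ay":0.0,"az":0.99},{"gripper":0.2,"dx":-42.8,"dy":-31.6,"dz":4.0,"ax":0.0,"ay":0.0,"az":0.99},{"gripper":0.2,"dx":-42.8,"dy":-31.6,"dz":4.0,"ax":0.0,"ay":0.0,"az":0.99},{"gripper":0.2,"dx":-42.8,"dy":-31.6,"dz":8.0,"ax":0.0,"ay":0.0,"az":0.99},{"gripper":0.2,"dx":-42.8,"dy":-31.6,"dz":8.0,"ax":0.0,"ay":0.0,"az":0.99},{"gripper":0.2,"dx":-42.8,"dy":-31.6,"dz":11.8,"ax":0.0,"ay":0.0,"az":0.99},{"gripper":0.2,"dx":-42.8,"dy":-31.6,"dz":11.8,"ax":0.0,"ay":0.0,"az":0.99},{"gripper":0.2,"dx":-42.8,"dy":-31.6,"dz":11.8,"ax":0.0,"ay":0.0,"az":0.99},{"gripper":0.2,"dx":-42.8,"dy":-31.6,"dz":11.8,"ax":0.0,"ay":0.0,"az":0.99},{"gripper":0.2,"dx":-42.8,"dy":-31.6,"dz":11.8,"ax":0.0,"ay":0.0,"az":0.99},{"gripper":0.2,"dx":-42.8,"dy":-31.6,"dz":11.8,"ax":0.0,"ay":0.0,"az":0.99},{"gripper":0.2,"dx":-42.8,"dy":-31.6,"dz":11.8,"ax":0.0,"ay":0.0,"az":0.99}]' --grip_force 60

```text
time_s: 1.57
tcp_pos: [0.4813, 0.0766, 0.1305]
orientation: [-1.942, -2.468, 0.0]
contact_force: [0.4, 0.6, -0.6]
grip_width: 0.0514
gripper_force: 0.0
```

```bash
cat > w.py <<'E'
from h import *
import sys
o,f=grab("wrist",sys.argv[1]); T=tool(); W=pts(f,T@f["T_tool_cam"])
print(o["time_s"],o["tcp_pos"],o["contact_force"],o["grip_width"])
def comp(zlo,zhi,mn,xr):
    with np.errstate(invalid='ignore'): m=(W[...,2]>zlo)&(W[...,2]<zhi)&(W[...,0]>xr[0])&(W[...,0]<xr[1])
    n,l,s,c=cv2.connectedComponentsWithStats(m.astype(np.uint8))
    for i in range(1,n):
        if s[i,4]>mn:
            P=W[l==i]; r=cv2.minAreaRect((P[:,:2]*1000).astype(np.float32)); print(zlo,s[i,4],c[i].round(),P.mean(0).round(4),np.round(np.r_[r[0],r[1],r[2]],1))
comp(.045,.065,100,(.4,.56)); comp(.012,.03,500,(.4,.56)); comp(.03,.042,60,(.56,.7)); comp(.012,.042,500,(.56,.7))
E
python3 w.py pics/w2.png; python3 -c "
from h import *
plan([.4818,.0752,.044],13.6)"
```

```text
1.5667 [0.48133659 0.07656077 0.13050661] [ 0.44093557  0.56393516 -0.58979322] 0.05141940051602238
0.045 2886 [313. 255.] [0.4773 0.0788 0.0549] [478.   75.8  18.   69.4  13.8]
0.045 586 [182. 454.] [ 0.4161 -0.1048  0.057 ] [ 413.  -109.8   42.1    9.5   47.1]
0.012 13811 [313. 232.] [0.4761 0.0835 0.0236] [478.1  75.6  74.1 123.7  13.4]
0.012 550 [279. 411.] [ 0.4857 -0.0853  0.0169] [491.9 -84.8  69.5  12.6   8.3]
0.03 178 [510. 284.] [0.6205 0.0835 0.0345] [621.4  83.    9.2   9.1  53.5]
0.012 12166 [487. 299.] [0.6168 0.063  0.023 ] [620.3  54.9  98.3  86.4  86.3]
d cm [-0.17 -0.01  8.69] turn [ 0.0003 -0.0003  0.0008] cur y yaw 13.64
```

View pics/w2.png

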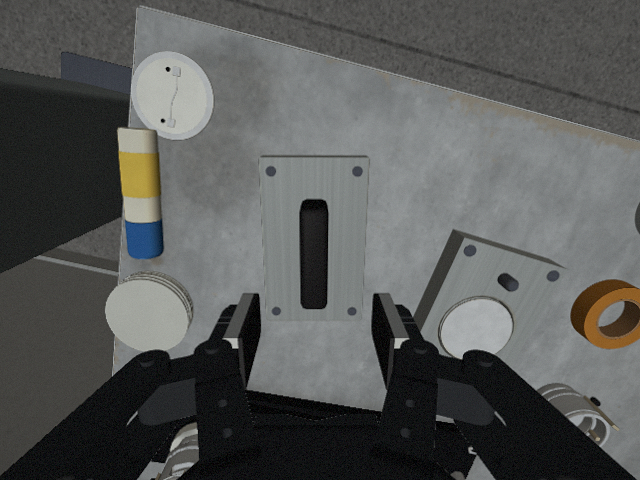

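The wrist view shows the open jaws straddling the bar's line (bar at columns 300–328) with both sides clear. The wrist and top cameras differ by 3.6 mm in x, the same for cover and jig, so I take the mean and descend.

>>> play_rows --increments '[{"gripper":0.2,"dx":-0.06,"dy":-0.15,"dz":3.0,"ax":0.0,"ay":0.0,"az":0.0},{"gripper":0.2,"dx":-0.06,"dy":-0.15,"dz":5.5,"ax":0.0,"ay":0.0,"az":0.0},{"gripper":0.2,"dx":-0.06,"dy":-0.15,"dz":7.0,"ax":0.0,"ay":0.0,"az":0.0},{"gripper":0.2,"dx":-0.06,"dy":-0.15,"dz":8.0,"ax":0.0,"ay":0.0,"az":0.0},{"gripper":0.2,"dx":-0.06,"dy":-0.15,"dz":8.6,"ax":0.0,"ay":0.0,"az":0.0},{"gripper":0.2,"dx":-0.06,"dy":-0.15,"dz":8.6,"ax":0.0,"ay":0.0,"az":0.0},{"gripper":0.2,"dx":-0.06,"dy":-0.15,"dz":8.6,"ax":0.0,"ay":0.0,"az":0.0}]' --grip_force 80

```text
time_s: 2.2
tcp_pos: [0.4809, 0.0756, 0.045]
orientation: [1.942, 2.469, 0.001]
contact_force: [0.2, -0.4, -0.3]
grip_width: 0.051
gripper_force: 0.0
```

>>> play_rows --increments '[{"gripper":-0.2,"dx":0.0,"dy":-0.05,"dz":0.05,"ax":0.0,"ay":0.0,"az":0.0},{"gripper":-0.4,"dx":0.0,"dy":-0.05,"dz":0.05,"ax":0.0,"ay":0.0,"az":0.0},{"gripper":-0.7,"dx":0.0,"dy":-0.05,"dz":0.05,"ax":0.0,"ay":0.0,"az":0.0},{"gripper":-1.0,"dx":0.0,"dy":-0.05,"dz":0.05,"ax":0.0,"ay":0.0,"az":0.0},{"gripper":-1.0,"dx":0.0,"dy":-0.05,"dz":0.05,"ax":0.0,"ay":0.0,"az":0.0},{"gripper":-1.0,"dx":0.0,"dy":-0.05,"dz":0.05,"ax":0.0,"ay":0.0,"az":0.0},{"gripper":-1.0,"dx":0.0,"dy":-0.05,"dz":0.05,"ax":0.0,"ay":0.0,"az":0.0},{"gripper":-1.0,"dx":0.0,"dy":-0.05,"dz":0.05,"ax":0.0,"ay":0.0,"az":0.0}]' --grip_force 100

```text
time_s: 2.87
tcp_pos: [0.4806, 0.075, 0.0448]
orientation: [1.943, 2.467, 0.002]
contact_force: [-1.5, 0.4, 4.6]
grip_width: 0.0163
gripper_force: 98.1
```

>>> play_rows --increments '[{"gripper":-1.0,"dx":0.0,"dy":0.0,"dz":-0.5,"ax":0.0,"ay":0.0,"az":0.0},{"gripper":-1.0,"dx":0.0,"dy":0.0,"dz":-2.0,"ax":0.0,"ay":0.0,"az":0.0},{"gripper":-1.0,"dx":0.0,"dy":0.0,"dz":-4.0,"ax":0.0,"ay":0.0,"az":0.0},{"gripper":-1.0,"dx":0.0,"dy":0.0,"dz":-6.0,"ax":0.0,"ay":0.0,"az":0.0},{"gripper":-1.0,"dx":0.0,"dy":0.0,"dz":-7.0,"ax":0.0,"ay":0.0,"az":0.0},{"gripper":-1.0,"dx":0.0,"dy":0.0,"dz":-7.0,"ax":0.0,"ay":0.0,"az":0.0},{"gripper":-1.0,"dx":0.0,"dy":0.0,"dz":-7.0,"ax":0.0,"ay":0.0,"az":0.0},{"gripper":-1.0,"dx":0.0,"dy":0.0,"dz":-7.0,"ax":0.0,"ay":0.0,"az":0.0}]'

```text
time_s: 3.53
tcp_pos: [0.4791, 0.075, 0.1128]
orientation: [-1.943, -2.467, 0.002]
contact_force: [0.4, 0.2, -4.6]
grip_width: 0.0166
gripper_force: 98.3
```

```bash
python3 - <<'E'
from h import *
o,f=grab("wrist","pics/w3.png"); T=tool(); C=T@f["T_tool_cam"]; W=pts(f,C)
print(o["time_s"],o["tcp_pos"],o["contact_force"],o["moment"],o["grip_width"])
L=(W-T[:3,3])@T[:3,:3]   # tool coords
with np.errstate(invalid='ignore'):
    m=(abs(L[...,1])<.06)&(abs(L[...,0])<.09)&(L[...,2]>.012)&(L[...,2]<.03)
n,l,s,c=cv2.connectedComponentsWithStats(m.astype(np.uint8)); print(s[1:].tolist() if n<8 else n)
i=1+s[1:,4].argmax(); P=L[l==i]
A=np.c_[P[:,:2],np.ones(len(P))]; k,*_=np.linalg.lstsq(A,P[:,2],rcond=None); print("plate top in tool z=ax+by+c",k.round(4))
r=cv2.minAreaRect((P[:,:2]*1000).astype(np.float32)); print("plate rect tool mm",np.round(np.r_[r[0],r[1],r[2]],2), s[i], "x range",np.percentile(P[:,0],[0.2,99.8]),"y",np.percentile(P[:,1],[.5,99.5]))
with np.errstate(invalid='ignore'): m=(W[...,2]>.03)&(W[...,2]<.042)&(W[...,0]>.58)&(W[...,0]<.66)
n,l,s,c=cv2.connectedComponentsWithStats(m.astype(np.uint8))
for i in range(1,n):
    if s[i,4]>40: print("pin",s[i],W[l==i].mean(0))
o,f=grab("top","pics/t3.png"); W=pts(f)
def comp(lo,hi,xr):
    with np.errstate(invalid='ignore'): m=(W[...,2]>lo)&(W[...,2]<hi)&(W[...,0]>xr[0])&(W[...,0]<xr[1])&(abs(W[...,1]-.07)<.1)
    n,l,s,c=cv2.connectedComponentsWithStats(m.astype(np.uint8))
    for i in range(1,n):
        if s[i,4]>15: P=W[l==i]; r=cv2.minAreaRect((P[:,:2]*1000).astype(np.float32)); print("top",lo,s[i,4],P.mean(0).round(4),np.round(np.r_[r[0],r[1],r[2]],1))
comp(.08,.105,(.4,.56)); comp(.029,.05,(.58,.66))
E
```

```text
3.5333 [0.47914258 0.07497109 0.11283232] [ 0.36843779  0.18008858 -4.60419653] [-0.00890967  0.0250329  -0.02604264] 0.01658100515541068
[[230, 169, 172, 179, 19963], [287, 379, 11, 25, 163], [334, 379, 11, 25, 166]]
plate top in tool z=ax+by+c [0.0054 0.0049 0.0213]
plate rect tool mm [18.3  -2.   88.73 74.31  0.24] [  230   169   172   179 19963] x range [-0.02303992  0.06251048] y [-0.0385545  0.034429 ]
pin [520 287  18  15 202] [0.62020777 0.08293695 0.03394642]
top 0.029 25 [0.6251 0.0832 0.0334] [6.25e+02 8.32e+01 8.80e+00 7.00e+00 4.00e-01]
top 0.029 22 [ 0.6192 -0.0105  0.0333] [619.3 -10.8   7.    7.1   0. ]
```

View pics/w3.png

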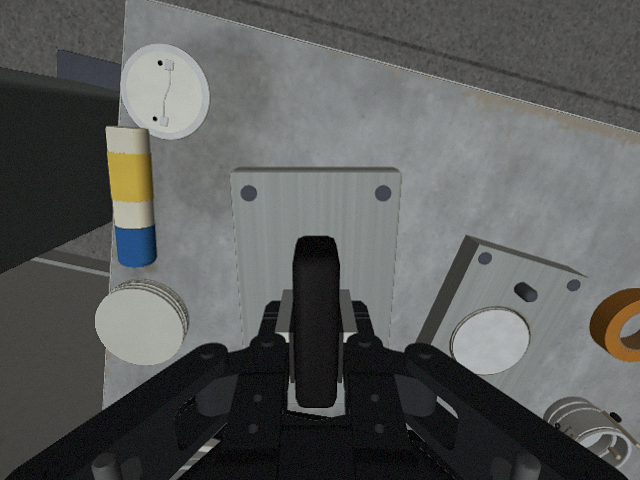

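Held level and centred (plate top fits 21 mm ahead of TCP, tilt < 0.006). The pin's visible at (526,292) in the wrist view, with bystanders clear. Moving over the jig.

```bash
python3 -c "
from h import *
plan([.6208,.0362,.088],-3.5)"
```

```text
d cm [-7.1  12.88  2.42] turn [-2.40e-03 -2.00e-04  2.98e-01] cur y yaw 13.58
```

>>> play_rows --increments '[{"gripper":-1.0,"dx":-1.5,"dy":2.6,"dz":0.0,"ax":0.0,"ay":0.0,"az":0.06},{"gripper":-1.0,"dx":-3.0,"dy":5.2,"dz":0.0,"ax":0.0,"ay":0.0,"az":0.12},{"gripper":-1.0,"dx":-4.5,"dy":7.8,"dz":0.0,"ax":0.0,"ay":0.0,"az":0.18},{"gripper":-1.0,"dx":-6.0,"dy":10.4,"dz":0.0,"ax":0.0,"ay":0.0,"az":0.24},{"gripper":-1.0,"dx":-7.1,"dy":12.9,"dz":0.5,"ax":0.0,"ay":0.0,"az":0.298},{"gripper":-1.0,"dx":-7.1,"dy":12.9,"dz":1.5,"ax":0.0,"ay":0.0,"az":0.298},{"gripper":-1.0,"dx":-7.1,"dy":12.9,"dz":2.4,"ax":0.0,"ay":0.0,"az":0.298},{"gripper":-1.0,"dx":-7.1,"dy":12.9,"dz":2.4,"ax":0.0,"ay":0.0,"az":0.298},{"gripper":-1.0,"dx":-7.1,"dy":12.9,"dz":2.4,"ax":0.0,"ay":0.0,"az":0.298},{"gripper":-1.0,"dx":-7.1,"dy":12.9,"dz":2.4,"ax":0.0,"ay":0.0,"az":0.298}]'

```text
time_s: 4.47
tcp_pos: [0.6208, 0.0366, 0.0894]
orientation: [-2.287, -2.152, 0.002]
contact_force: [0.6, 1.0, -4.9]
grip_width: 0.0164
gripper_force: 99.0
```

```bash
cat > rel.py <<'E'
from h import *
import sys
o,f=grab("wrist",sys.argv[1]); T=tool(); C=T@f["T_tool_cam"]; W=pts(f,C)
print(o["time_s"],o["tcp_pos"],o["contact_force"],"yaw",np.degrees(np.arctan2(T[1,1],T[0,1])).round(2))
L=(W-T[:3,3])@T[:3,:3]
def edges(n,zlo,zhi,pl=None):
    with np.errstate(invalid='ignore'): m=(abs(L[...,1])<.06)&(L[...,0]>-.02)&(L[...,0]<.09)&(L[...,2]>zlo)&(L[...,2]<zhi)
    P=L[m]
    if len(P)<50: print(n,len(P)); return
    e=P[P[:,0]>.03]
    print(n,len(P),"z",np.median(P[:,2]).round(4),"ymin/max (x>.03)",np.percentile(e[:,1],[.5,99.5]).round(4),"xmax",np.percentile(P[:,0],99.7).round(4))
    # slopes of the side edges and the end edge
    for s in (0,1):
        q=[]
        for x in np.arange(.032,.058,.004):
            b=e[abs(e[:,0]-x)<.002,1]
            if len(b)>3: q.append((x,b.min() if s==0 else b.max()))
        if len(q)>2: q=np.array(q); print("  side",s,"median",np.median(q[:,1]).round(4),"slope deg",np.degrees(np.polyfit(q[:,0],q[:,1],1)[0]).round(2))
zp=T[2,3]-.022
edges("plate",.016,.027); edges("jig top",zp-.006,zp+.005)
E
python3 rel.py pics/w4.png; python3 -c "
from h import *
plan([.6208,.0362,.088],-3.5)"
```

```text
4.4667 [0.62076285 0.03663101 0.08939   ] [ 0.6186506   0.97594387 -4.85698   ] yaw -3.46
plate 19524 z 0.0215 ymin/max (x>.03) [-0.0384  0.0343] xmax 0.0619
  side 0 median -0.039 slope deg 0.19
  side 1 median 0.0349 slope deg -0.06
jig top 2278 z 0.0671 ymin/max (x>.03) [-0.0429  0.04  ] xmax 0.0671
d cm [-0.04 -0.05  0.2 ] turn [-0.0005  0.      0.0006] cur y yaw -3.46
```

View pics/w4.png

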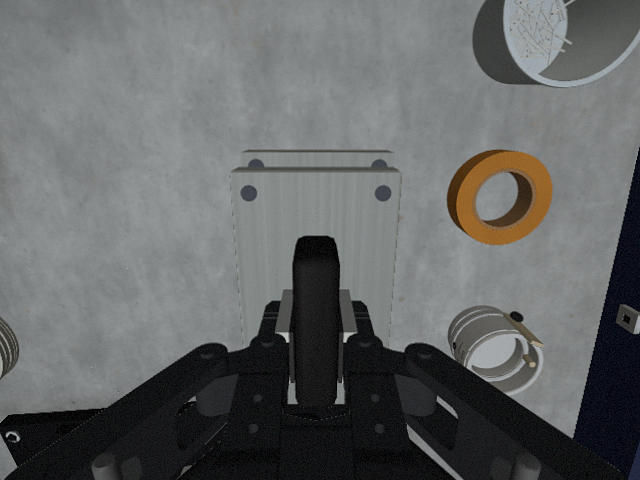

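The wrist view shows the cover sitting right over the jig: the screw pairs are centred at columns 316 and 317.5. The jig's centre is about -0.8, +0.6 mm off in tool x, y, so I'll correct and feel downward.

>>> play_rows --increments '[{"gripper":-1.0,"dx":-0.08,"dy":0.06,"dz":0.4,"ax":0.0,"ay":0.0,"az":0.0},{"gripper":-1.0,"dx":-0.08,"dy":0.06,"dz":0.8,"ax":0.0,"ay":0.0,"az":0.0},{"gripper":-1.0,"dx":-0.08,"dy":0.06,"dz":1.0,"ax":0.0,"ay":0.0,"az":0.0},{"gripper":-1.0,"dx":-0.08,"dy":0.06,"dz":1.2,"ax":0.0,"ay":0.0,"az":0.0},{"gripper":-1.0,"dx":-0.08,"dy":0.06,"dz":1.3,"ax":0.0,"ay":0.0,"az":0.0},{"gripper":-1.0,"dx":-0.08,"dy":0.06,"dz":1.4,"ax":0.0,"ay":0.0,"az":0.0},{"gripper":-1.0,"dx":-0.08,"dy":0.06,"dz":1.4,"ax":0.0,"ay":0.0,"az":0.0},{"gripper":-1.0,"dx":-0.08,"dy":0.06,"dz":1.4,"ax":0.0,"ay":0.0,"az":0.0}]'

```text
time_s: 5.18
tcp_pos: [0.6226, 0.0355, 0.0758]
orientation: [-2.288, -2.153, 0.0]
contact_force: [-1.0, 0.0, -4.8]
grip_width: 0.0169
gripper_force: 99.1
```

>>> play_rows --increments '[{"gripper":-1.0,"dx":0.0,"dy":0.0,"dz":0.1,"ax":0.0,"ay":0.0,"az":0.0},{"gripper":-1.0,"dx":0.0,"dy":0.0,"dz":0.2,"ax":0.0,"ay":0.0,"az":0.0},{"gripper":-1.0,"dx":0.0,"dy":0.0,"dz":0.3,"ax":0.0,"ay":0.0,"az":0.0},{"gripper":-1.0,"dx":0.0,"dy":0.0,"dz":0.3,"ax":0.0,"ay":0.0,"az":0.0},{"gripper":-1.0,"dx":0.0,"dy":0.0,"dz":0.3,"ax":0.0,"ay":0.0,"az":0.0}]'

```text
time_s: 5.6
tcp_pos: [0.6225, 0.0354, 0.0726]
orientation: [-2.288, -2.153, 0.0]
contact_force: [-0.7, 0.4, -4.9]
grip_width: 0.0163
gripper_force: 99.1
```

```bash
python3 rel.py pics/w5.png; python3 -c "
from h import *
print(get_obs()['moment'])"
```

```text
5.6 [0.62251636 0.03544505 0.07264927] [-0.65603537  0.39943731 -4.94387371] yaw -3.5
plate 19519 z 0.0215 ymin/max (x>.03) [-0.0384  0.0343] xmax 0.0619
  side 0 median -0.039 slope deg 0.14
  side 1 median 0.0349 slope deg -0.07
jig top 2458 z 0.0503 ymin/max (x>.03) [-0.045   0.0383] xmax 0.0681
[ 0.0140017   0.07845962 -0.00480745]
```

>>> play_rows --increments '[{"gripper":-1.0,"dx":0.0,"dy":-0.08,"dz":0.0,"ax":0.0,"ay":0.0,"az":0.0},{"gripper":-1.0,"dx":0.0,"dy":-0.08,"dz":0.1,"ax":0.0,"ay":0.0,"az":0.0},{"gripper":-1.0,"dx":0.0,"dy":-0.08,"dz":0.2,"ax":0.0,"ay":0.0,"az":0.0},{"gripper":-1.0,"dx":0.0,"dy":-0.08,"dz":0.3,"ax":0.0,"ay":0.0,"az":0.0},{"gripper":-1.0,"dx":0.0,"dy":-0.08,"dz":0.4,"ax":0.0,"ay":0.0,"az":0.0},{"gripper":-1.0,"dx":0.0,"dy":-0.08,"dz":0.4,"ax":0.0,"ay":0.0,"az":0.0},{"gripper":-1.0,"dx":0.0,"dy":-0.08,"dz":0.4,"ax":0.0,"ay":0.0,"az":0.0}]'

```text
time_s: 6.23
tcp_pos: [0.622, 0.0355, 0.0693]
orientation: [2.288, 2.152, 0.001]
contact_force: [-2.2, 1.2, 2.4]
grip_width: 0.0163
gripper_force: 100.0
```

Contact came at the predicted height with about 7 N, which fits the cover resting on the shell with the pins in. Pressing.

>>> play_rows --increments '[{"gripper":-1.0,"dx":0.0,"dy":0.0,"dz":0.1,"ax":0.0,"ay":0.0,"az":0.0},{"gripper":-1.0,"dx":0.0,"dy":0.0,"dz":0.2,"ax":0.0,"ay":0.0,"az":0.0},{"gripper":-1.0,"dx":0.0,"dy":0.0,"dz":0.3,"ax":0.0,"ay":0.0,"az":0.0},{"gripper":-1.0,"dx":0.0,"dy":0.0,"dz":0.4,"ax":0.0,"ay":0.0,"az":0.0},{"gripper":-1.0,"dx":0.0,"dy":0.0,"dz":0.4,"ax":0.0,"ay":0.0,"az":0.0},{"gripper":-1.0,"dx":0.0,"dy":0.0,"dz":0.4,"ax":0.0,"ay":0.0,"az":0.0}]'

```text
time_s: 6.73
tcp_pos: [0.622, 0.0355, 0.0652]
orientation: [2.288, 2.152, 0.001]
contact_force: [-2.1, 0.5, 5.8]
grip_width: 0.0159
gripper_force: 100.6
```

```bash
python3 rel.py pics/w6.png; python3 -c "
from h import *
print(get_obs()['moment'])"
```

```text
6.7333 [0.62202815 0.03547229 0.06521817] [-2.12506322  0.53055024  5.75137424] yaw -3.49
plate 19508 z 0.0215 ymin/max (x>.03) [-0.0384  0.0343] xmax 0.0619
  side 0 median -0.0391 slope deg 0.14
  side 1 median 0.0349 slope deg -0.29
jig top 2827 z 0.0428 ymin/max (x>.03) [-0.0449  0.0389] xmax 0.0681
  side 0 median -0.045 slope deg -0.32
  side 1 median -0.0442 slope deg 0.06
[0.09705999 0.71914286 0.005483  ]
```

>>> play_rows --increments '[{"gripper":-1.0,"dx":0.0,"dy":-0.06,"dz":0.05,"ax":0.0,"ay":0.0,"az":0.0},{"gripper":-1.0,"dx":0.0,"dy":-0.06,"dz":0.1,"ax":0.0,"ay":0.0,"az":0.0},{"gripper":-1.0,"dx":0.0,"dy":-0.06,"dz":0.14,"ax":0.0,"ay":0.0,"az":0.0},{"gripper":-1.0,"dx":0.0,"dy":-0.06,"dz":0.18,"ax":0.0,"ay":0.0,"az":0.0},{"gripper":-1.0,"dx":0.0,"dy":-0.06,"dz":0.18,"ax":0.0,"ay":0.0,"az":0.0},{"gripper":-1.0,"dx":0.0,"dy":-0.06,"dz":0.18,"ax":0.0,"ay":0.0,"az":0.0}]'

```text
time_s: 7.28
tcp_pos: [0.622, 0.0355, 0.0639]
orientation: [2.287, 2.152, 0.002]
contact_force: [-2.2, 0.2, 8.2]
grip_width: 0.0166
gripper_force: 100.8
```

>>> play_rows --increments '[{"gripper":-1.0,"dx":0.0,"dy":0.0,"dz":0.05,"ax":0.0,"ay":0.0,"az":0.0},{"gripper":-1.0,"dx":0.0,"dy":0.0,"dz":0.1,"ax":0.0,"ay":0.0,"az":0.0},{"gripper":-1.0,"dx":0.0,"dy":0.0,"dz":0.1,"ax":0.0,"ay":0.0,"az":0.0},{"gripper":-1.0,"dx":0.0,"dy":0.0,"dz":0.1,"ax":0.0,"ay":0.0,"az":0.0}]'

```text
time_s: 7.62
tcp_pos: [0.6219, 0.0355, 0.0638]
orientation: [2.287, 2.152, 0.002]
contact_force: [-4.8, 2.0, 13.2]
grip_width: 0.0166
gripper_force: 101.6
```

>>> play_rows --increments '[{"gripper":-1.0,"dx":0.0,"dy":0.0,"dz":0.05,"ax":0.0,"ay":0.0,"az":0.0},{"gripper":-1.0,"dx":0.0,"dy":0.0,"dz":0.1,"ax":0.0,"ay":0.0,"az":0.0},{"gripper":-1.0,"dx":0.0,"dy":0.0,"dz":0.15,"ax":0.0,"ay":0.0,"az":0.0},{"gripper":-1.0,"dx":0.0,"dy":0.0,"dz":0.15,"ax":0.0,"ay":0.0,"az":0.0},{"gripper":-1.0,"dx":0.0,"dy":0.0,"dz":0.15,"ax":0.0,"ay":0.0,"az":0.0},{"gripper":-1.0,"dx":0.0,"dy":0.0,"dz":0.15,"ax":0.0,"ay":0.0,"az":0.0}]'

```text
time_s: 8.12
tcp_pos: [0.6219, 0.0355, 0.0638]
orientation: [2.287, 2.151, 0.002]
contact_force: [-9.4, 0.5, 23.9]
grip_width: 0.0166
gripper_force: 103.3
```

```bash
python3 rel.py pics/w7.png; python3 - <<'E'
from h import *
print(get_obs()['moment'],tool()[:3,2])
o,f=grab("side","pics/s7.png")
cv2.imwrite("pics/s7c.png",cv2.resize(f["frame"][150:310,170:390],None,fx=3.5,fy=3.5,interpolation=cv2.INTER_CUBIC))
E
```

```text
8.1167 [0.62192724 0.03552067 0.06375586] [-9.39852087  0.47792653 23.91806951] yaw -3.49
plate 19537 z 0.0214 ymin/max (x>.03) [-0.0384  0.0343] xmax 0.0619
  side 0 median -0.039 slope deg -0.11
  side 1 median 0.0349 slope deg 0.07
jig top 2991 z 0.0413 ymin/max (x>.03) [-0.0448  0.0388] xmax 0.0681
  side 0 median -0.0449 slope deg 0.28
  side 1 median -0.0436 slope deg -0.04
[ 0.05979835  1.79509723 -0.06296832] [ 2.52505212e-03 -4.03212272e-04 -9.99996731e-01]
```

View pics/s7c.png

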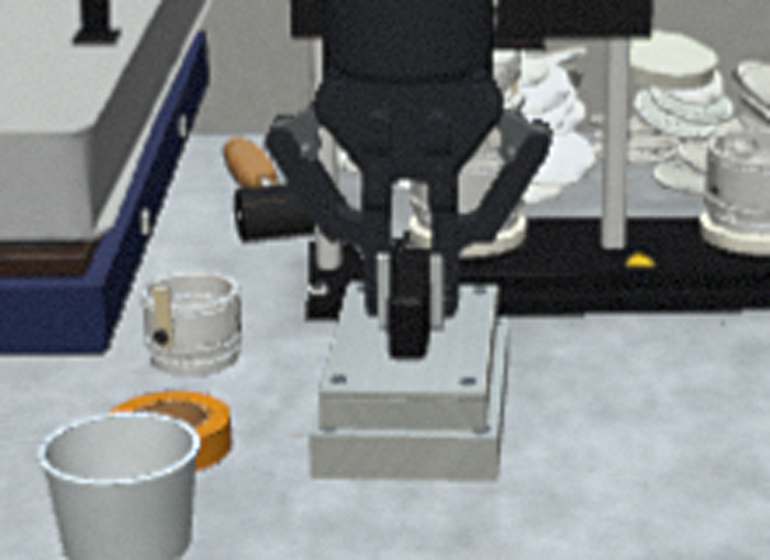

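The side crop shows the cover flat and square on the jig, with everything around it undisturbed. The top faces are 19.9 mm apart, matching the 20 mm plate, and the force rises with no further travel, so it is flush.

```bash
python3 -c "
from rig import order
print(order.finish_job())"
```

```text
the job is handed in; nothing more can be done
None
```

The cover is on both pins, pressed flush on the jig and still held with about 24 N at the wrist; the job was handed in at about 8.2 s, and no verdict came back.

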